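# Make up two compression-test kits

### The job

Make up two test kits from the stock on the bench. In the blue tray stand the tall concrete core in the pale compartment and the round steel cap in the black one; in the yellow tray stand the terracotta-red brick cube in the pale compartment and the square aluminium block in the black one. Each must stay the same way up as now, standing flat on its compartment's floor and let go; leave the short core and the dark grey mortar cube where they are.

Things in the scene. Friction and masses are not known exactly. Their poses are not given: they have to be found in the camera images.
- blue_tray: Blue-painted metal tray fixed to the bench, 176 mm (along its x) by 90 mm (along its y), rim 12 mm high, walls and divider 4 mm thick. Two open compartments side by side along x, each 82 x 82 mm inside with its floor 4 mm above the bench: the one with the pale (white) floor is centred at x = +43 mm, y = 0, the one with the black rubber floor at x = -43 mm, y = 0. Origin at the centre of the underside; the tray may be turned any way about z.
- yellow_tray: Yellow-painted metal tray fixed to the bench, 176 mm (along its x) by 90 mm (along its y), rim 12 mm high, walls and divider 4 mm thick. Two open compartments side by side along x, each 82 x 82 mm inside with its floor 4 mm above the bench: the one with the pale (white) floor is centred at x = +43 mm, y = 0, the one with the black rubber floor at x = -43 mm, y = 0. Origin at the centre of the underside; the tray may be turned any way about z.
- tall_core: Plain pale grey concrete cylinder, diameter 50 mm, 100 mm tall, about 0.46 kg. Stands upright on the bench at the start. Origin at the centre of the underside, z up. 
- round_cap: Round steel loading cap, a solid disc of diameter 60 mm, 36 mm high, with a black rubber face on top, about 0.5 kg. Stands upright on the bench at the start. Origin at the centre of the underside, z up. 
- brick_cube: Terracotta-red brick cube of 50 mm, about 0.25 kg, turned up to 0.5 rad about z at the start. Origin at the centre of the underside, z up. x and y square to its sides.
- square_block: Square bright aluminium bearing block, 56 x 56 mm and 36 mm high, a small dark dot in the middle of its top, about 0.3 kg, turned up to 0.5 rad about z at the start. Origin at the centre of the underside, z up. x and y square to its sides.
- short_core: Not wanted, leave alone: grey concrete cylinder, diameter 50 mm, 60 mm tall, with an orange paint band round it and an orange spot on top. Origin at the centre of the underside, z up. 
- mortar_cube: Not wanted, leave alone: dark charcoal-grey mortar cube of 50 mm. Origin at the centre of the underside, z up. 
Things that resemble listed ones, but are neither listed nor needed, are in the scene too. Several things look just like the brick_cube: the one meant starts farthest to the robot's left.

How it is judged:
At the end, for the whole second after the job is handed in: Each thing in its own compartment: within 20 mm of its centre along both tray axes, underside within 4 mm of its floor's height, upright within 0.07 rad, at rest and released. Short core and mortar cube upright, at rest, within 20 mm of where they began (x of tall_core in the frame of blue_tray between 0.023 and 0.063 m and y of tall_core in the frame of blue_tray between -0.02 and 0.02 m and z of tall_core in the frame of blue_tray between 0 and 0.008 m and angle between each of tall_core, round_cap, brick_cube, square_block's own z axis and vertical below 0.07 rad and linear speed of each of tall_core, round_cap, brick_cube, square_block, short_core, mortar_cube below 0.01 m/s and angular speed of each of tall_core, round_cap, brick_cube, square_block below 0.1 rad/s and x of round_cap in the frame of blue_tray between -0.063 and -0.023 m and y of round_cap in the frame of blue_tray between -0.02 and 0.02 m and z of round_cap in the frame of blue_tray between 0 and 0.008 m and x of brick_cube in the frame of yellow_tray between 0.023 and 0.063 m and y of brick_cube in the frame of yellow_tray between -0.02 and 0.02 m and z of brick_cube in the frame of yellow_tray between 0 and 0.008 m and x of square_block in the frame of yellow_tray between -0.063 and -0.023 m and y of square_block in the frame of yellow_tray between -0.02 and 0.02 m and z of square_block in the frame of yellow_tray between 0 and 0.008 m and distance of each of short_core, mortar_cube from where it was at the start of the episode below 0.02 m and angle between each of short_core, mortar_cube's own z axis and vertical below 0.1 rad); the robot touches nothing.
It fails at once if the short core or the mortar cube is moved more than 20 mm (distance of any of short_core, mortar_cube from where it was at the start of the episode above 0.02 m).
It also fails if it takes over 106 s, if anything falls off the work surface, if the arm or the gripper's body presses on something with over 40 N, if the wrist force passes 120 N, or if a joint passes its speed limit or range.

### The arm

A 7-joint arm with a two-finger parallel gripper is mounted at the origin on the work surface. World frame = base frame: x ahead of the robot, y to its left, z up, the work surface at z = 0. Lengths are in m, angles in rad, forces in N, time in s.
With the tool pointing down it reaches from about 0.4 to 0.85 m from the base axis. Payload 10.4 kg.
Tool frame: the origin (TCP) lies midway between the tips of the shut fingers; the grasp point (between the pads) lies 19 mm behind it; z points along the fingers, y is the line along which they close (so a half turn about z gives the same grasp; the last joint's range is limited). The gripper opens to 87 mm and grips with 3 to 60 N. Pads are 19 mm wide; open, the fingers measure 117 mm over their backs; the gripper's body (75 mm by 190 mm) begins 51 mm behind the grasp point.
Start: joints at [1.314, 0.332, -0.065, 1.46, 0.022, 1.35, -0.088], TCP at [0.145, -0.608, 0.223] pointing down, gripper open.
Joint ranges: [-2.6, 2.6], [-0.5, 2.12], [-1.47, 1.34], [0.16, 2.42], [-1.27, 4.41], [0.06, 2.06], [-2.6, 2.6]. Speed limits (rad/s): [2.22, 2.22, 2.79, 2.79, 3.14, 3.14, 3.14].

### API

Orientations are given as a unit quaternion [x, y, z, w].
In Python, from bench import r gives the robot as it stands.
- The arm moves only by the tool arm_command, never from a script. Its argument "moves" is one flat list of numbers, 4 for each row, row after row: the shift along the tool's x, y, z in cm, then the turn about the tool's z in degrees. A call has 1 to 12 rows; each row shifts and turns the commanded pose from where the row before left it, along the tool's axes as they then stand; what a row does not reach is not made up. A row lasts 1/12 s, in which the tool goes at most 41.7 mm and 7.16 degrees, less where a joint would pass 70% of its speed; a pose out of reach is approached as far as the arm can. A call with a gripper value outside its range is refused whole. "fingers" is the opening in per cent of the stroke, from 0 (shut) to 100 (fully open), set as the call begins (left out, the last holds). The fingers move at their own pace and stop on an object; "squeeze" is the grip in N (left out, the last holds). Time passes only in rows, so rows that do not move let the fingers close. It gives the time, the measured TCP pose, the force, the opening and the grip force at its end, in the units of the state.
- r.read_state(): the state, without advancing time (a new reading comes with each control period).
- r.camera(name): name is "scene" or "top"; returns the picture (400x640x3 uint8, red, green, blue); there is no depth.
- r.camera_info(name): a dict with "fx", "fy", "cx", "cy" (pixels), "k1" (the pictures are not rectified: a ray, as slopes to the right and down, at radius r is drawn at 1 + k1 r^2 times it, then the intrinsics apply), "origin" and "attitude" of the camera in the world. Camera axes: x right, y up, looking along -z (the intrinsics and any distortion apply to the point x, -y, -z); pixel columns grow to the right and rows downward; lengths in m; the calibration is good to about 2 mm. A picture is of the moment at which its call begins. camera_info takes no time and is no camera call.
- r.close_job(): hands the job in; it is judged then, once.
The state is a dict: "time": time; "joint_positions": joint angles; "joint_vel": joint speeds; "joint_torque": joint torques, N m; "ee_pos": TCP position; "eef_rot": TCP orientation; "ft_force": force on the tool from outside, world axes, zero at the start; "torque": the same for the moment, N m; "width": finger opening in m; "grip_force": force on a finger pad.
Only numpy, scipy, OpenCV 4.12 (cv2) and the standard library are available. Lean on these libraries where they do the work, as an engineer would, in place of code of your own. Each camera call takes 0.05 s, during which the arm holds its last target. There are 200 camera calls.

## Working session

There is one attempt and no reset: what is moved stays moved. The work goes in short steps, Python scripts to look and compute and a tool call to move; the robot and the scene stay as the last step left them, time stands still between calls to the robot, and variables do not carry over. Pictures are saved under pics/ and viewed, at most 14 in all, crops included, and the job is handed in when it is done.

Besides the shell and the picture viewer there is one more tool, called after "Emit:" as a command line: name --argument value ..., lists and objects as JSON in quotes. arm_command: Moves the arm, as the interface text tells. Its arguments: {"type":"object","properties":{"moves":{"type":"array"},"fingers":{"type":"number"},"squeeze":{"type":"number"}},"required":["moves"]}

```bash
mkdir -p pics; cat > h.py <<'E'
import numpy as np, cv2
from scipy.spatial.transform import Rotation as R
from bench import r
def snap(cam,fn,crop=None,scale=1):
    im=r.camera(cam)[:,:,::-1].copy()
    if crop: x0,y0,x1,y1=crop; im=im[y0:y1,x0:x1]
    if scale!=1: im=cv2.resize(im,None,fx=scale,fy=scale,interpolation=cv2.INTER_CUBIC)
    cv2.imwrite('pics/'+fn,im)
def att(a):
    a=np.array(a,float)
    return a if a.shape==(3,3) else R.from_quat(a).as_matrix()
def px2w(cam,pts,z):
    c=r.camera_info(cam); K=np.array([[c['fx'],0,c['cx']],[0,c['fy'],c['cy']],[0,0,1]])
    p=cv2.undistortPoints(np.array(pts,float).reshape(-1,1,2),K,np.array([c['k1'],0,0,0.])).reshape(-1,2)
    d=np.c_[p[:,0],-p[:,1],-np.ones(len(p))]@att(c['attitude']).T
    o=np.array(c['origin']); z=np.broadcast_to(z,len(p))
    return o+d*((z-o[2])/d[:,2])[:,None]
E
python3 - <<'E'
from h import *
snap('top','top0.png');snap('scene','scene0.png')
for c in('top','scene'):print(r.camera_info(c))
s=r.read_state();print(s['ee_pos'],s['eef_rot'],s['width'],s['time'])
E
```

```text
{'fx': 457.0772413802371, 'fy': 457.0772413802371, 'cx': 322.389219087762, 'cy': 197.1531318054068, 'k1': -0.06118238664293216, 'origin': array([ 0.45187438, -0.04756309,  1.41922028]), 'attitude': array([ 0.01886118, -0.02855068, -0.69790768,  0.71536982])}
{'fx': 420.89626098020324, 'fy': 420.89626098020324, 'cx': 315.6777929913366, 'cy': 196.01987106135806, 'k1': -0.09835479477697064, 'origin': array([ 1.47115143, -0.01692774,  0.83591931]), 'attitude': array([0.28648085, 0.29526753, 0.66594529, 0.62230433])}
[ 0.14474842 -0.60766026  0.22184916] [ 9.93171435e-01  1.16662398e-01 -8.95392558e-05 -6.15000493e-04] 0.08718221564944081 0.1
```

View pics/top0.png

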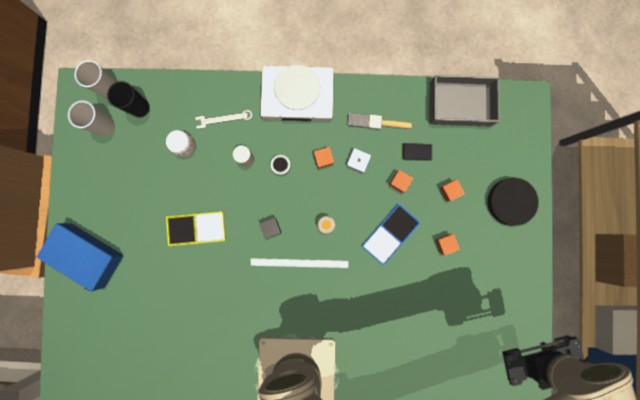

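View pics/scene0.png

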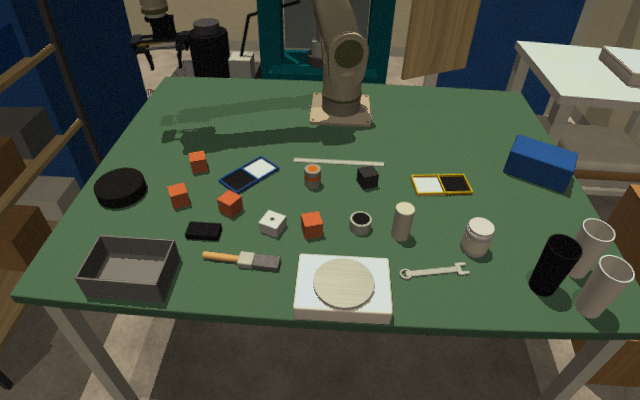

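The top view's image up is +x and its left is +y.
- **Brick lookalikes (top px):** (324,157), (401,181), (453,190), (448,244). The leftmost is (324,157).
- **Tall core:** (243,155), as against the jar at (180,143) and the short core at (326,225).
- **Round cap:** (281,164).
- **Square block:** (359,160), as against the black box at (417,152).
- **Mortar cube:** (270,228).

Next I'll check these in close crops.

```bash
python3 - <<'E'
from h import *
snap('top','a.png',(225,135,385,255),5)
snap('top','b.png',(160,200,430,275),2.96)
snap('scene','c.png',(230,150,430,250),4)
E
```

```text
(no output)
```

View pics/a.png

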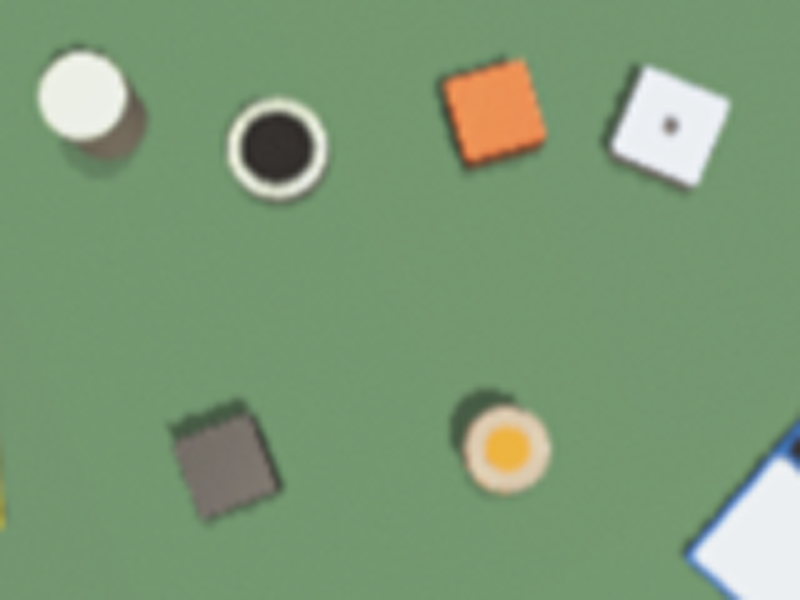

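View pics/b.png

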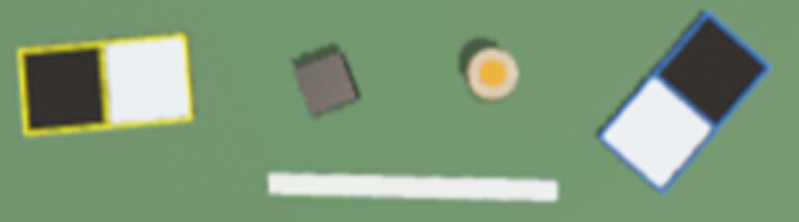

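View pics/c.png

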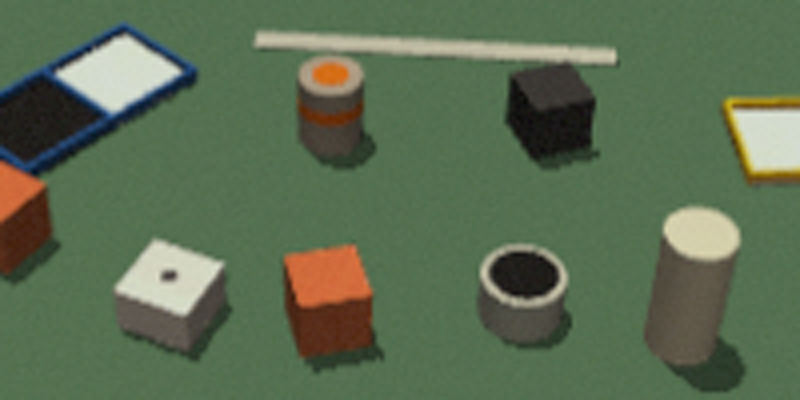

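The crops confirm the choices:
- **`a.png`:** tall core top at (83,95), cap at (278,148), brick at (495,112), aluminium block with its dot at (671,125). The mortar cube is at (226,468) and the short core, with its orange spot, at (507,449).
- **`b.png`:** yellow tray with the pale compartment on the right, blue tray with the pale compartment at lower left.

```bash
python3 - <<'E'
from h import *
A=lambda p:(np.array(p)+.5)/5-.5+[225,135]
B=lambda p:(np.array(p)+.5)/2.96-.5+[160,200]
C=lambda p:(np.array(p)+.5)/4-.5+[230,150]
np.set_printoptions(precision=4,suppress=True)
def ax(w): # quad corners: center, side lens, angle of side0
    e=np.roll(w,-1,0)-w
    print(w.mean(0)[:2],np.linalg.norm(e,axis=1),np.degrees(np.arctan2(e[:,1],e[:,0])))
print('core',px2w('top',A([(83,95)]),.1),px2w('scene',C([(701,233)]),.1))
print('cap',px2w('top',A([(278,148)]),.036),px2w('scene',C([(524,272)]),.036))
ax(px2w('top',A([(443,78),(522,60),(546,138),(470,165)]),.05)); print(px2w('scene',C([(329,274)]),.05))
ax(px2w('top',A([(643,65),(730,101),(695,187),(611,150)]),.036)); print(px2w('top',A([(671,125)]),.036),px2w('scene',C([(169,276)]),.036))
print('mort',px2w('top',A([(226,464)]),.05),'short',px2w('top',A([(507,449)]),.06))
for q in ([(18,48),(186,33),(192,121),(25,134)],[(706,11),(769,67),(662,192),(599,135)]): ax(px2w('top',B(q),.012))
for q in ([(65,90),(148,82)],[(713,69),(657,134)]): print(px2w('top',B(q),.004))
s=r.read_state();print(R.from_quat(s['eef_rot']).as_matrix())
E
```

```text
core [[0.6618 0.1748 0.1   ]] [[0.6662 0.1749 0.1   ]]
cap [[0.6424 0.0655 0.036 ]] [[0.6447 0.0663 0.036 ]]
[ 0.6669 -0.0661] [0.0491 0.0497 0.0488 0.0555] [ -75.5056 -161.7248  111.181    18.5547]
[[ 0.6708 -0.0652  0.05  ]]
[ 0.6624 -0.1731] [0.0576 0.0574 0.056  0.0561] [-111.1388  159.0049   67.5733  -19.3096]
[[ 0.6628 -0.1739  0.036 ]] [[ 0.6668 -0.1738  0.036 ]]
mort [[0.4496 0.0897 0.05  ]] short [[ 0.4626 -0.0778  0.06  ]]
[0.4416 0.3232] [0.1764 0.0915 0.1745 0.0897] [ -83.435  -173.9662   95.9735    7.214 ]
[ 0.4388 -0.2793] [0.088  0.172  0.088  0.1714] [-130.3522  140.1807   49.2357  -39.8162]
[[0.4341 0.3671 0.004 ]
 [0.4448 0.2803 0.004 ]]
[[ 0.4729 -0.3104  0.004 ]
 [ 0.4037 -0.2526  0.004 ]]
[[ 0.9728  0.2316 -0.0002]
 [ 0.2316 -0.9728  0.0006]
 [-0.     -0.0006 -1.    ]]
```

```bash
cat >> h.py <<'E'
T=dict(cap=(.6435,.066),core=(.664,.175),brick=(.668,-.0655),block=(.664,-.174),
 yp=(.4466,.2803),yb=(.4374,.3657),bp=(.406,-.252),bb=(.472,-.307))
def plan(xy,z,head):
    s=r.read_state();M=R.from_quat(s['eef_rot']).as_matrix();h=np.degrees(np.arctan2(M[1,0],M[0,0]))
    d=np.array([*(T[xy] if isinstance(xy,str) else xy),z])-s['ee_pos']
    t=(h-head+180)%360-180
    a=np.radians(head);M2=np.array([[np.cos(a),np.sin(a),0],[np.sin(a),-np.cos(a),0],[0,0,-1.]])
    print('t',s['time'],'pos',np.round(s['ee_pos'],4),'head',round(h,1),'F',np.round(s['ft_force'],1),'w',round(s['width'],4),'q',np.round(s['joint_positions'],2))
    print('shift cm now-axes',np.round(M.T@d*100,2),'target-axes',np.round(M2.T@d*100,2),'turn',round(t,1))
E
python3 -c "
from h import *
plan('cap',.15,90)"
```

```text
t 0.25 pos [ 0.1447 -0.6078  0.2222] head 13.4 F [-0.1  0.   1.5] w 0.0868 q [ 1.31  0.33 -0.06  1.46  0.02  1.35 -0.09]
shift cm now-axes [ 64.13 -53.99   7.25] target-axes [67.38 49.88  7.22] turn -76.6
```

Emit:
arm_command --moves '[2.67, -2.25, 0, 0, 2.67, -2.25, 0, 0, 2.67, -2.25, 0, 0, 2.67, -2.25, 0, 0, 2.67, -2.25, 0, 0, 2.67, -2.25, 0, 0, 2.67, -2.25, 0, 0, 2.67, -2.25, 0, 0, 2.67, -2.25, 0, 0, 2.67, -2.25, 0, 0, 2.67, -2.25, 0, 0, 2.67, -2.25, 0, 0]' --fingers 100 --squeeze 30

```text
time: 1.25
ee_pos: [0.3946, -0.2696, 0.2227]
eef_rot: [0.993, 0.117, 0.0, 0.0]
ft_force: [0.3, -0.7, 0.3]
width: 0.087
grip_force: 0.0
```

Emit:
arm_command --moves '[2.67, -2.25, 0, 0, 2.67, -2.25, 0, 0, 2.67, -2.25, 0, 0, 2.67, -2.25, 0, 0, 2.67, -2.25, 0, 0, 2.67, -2.25, 0, 0, 2.67, -2.25, 0, 0, 2.67, -2.25, 0, 0, 2.67, -2.25, 0, 0, 2.67, -2.25, 0, 0, 2.67, -2.25, 0, 0, 2.67, -2.25, 0, 0]'

```text
time: 2.25
ee_pos: [0.6439, 0.0669, 0.2223]
eef_rot: [0.993, 0.116, -0.0, 0.0]
ft_force: [-0.1, -0.0, 0.5]
width: 0.087
grip_force: 0.0
```

Emit:
arm_command --moves '[0, 0, 0.7, -7, 0, 0, 0.7, -7, 0, 0, 0.7, -7, 0, 0, 0.7, -7, 0, 0, 0.7, -7, 0, 0, 0.7, -7, 0, 0, 0.7, -7, 0, 0, 0.7, -7, 0, 0, 0.7, -7, 0, 0, 0.7, -7, 0, 0, 0, -6.6, 0, 0, 0, 0]'

```text
time: 3.25
ee_pos: [0.6428, 0.0654, 0.1518]
eef_rot: [0.705, 0.709, -0.0, -0.0]
ft_force: [0.3, -0.3, -0.1]
width: 0.087
grip_force: 0.0
```

```bash
python3 -c "
from h import *
plan('cap',.013,90)"
```

```text
t 3.25 pos [0.6428 0.0654 0.1518] head 90.3 F [ 0.3 -0.3 -0.1] w 0.087 q [ 0.44  0.57 -0.86  1.45  0.44  1.32 -0.45]
shift cm now-axes [ 0.06  0.09 13.88] target-axes [ 0.06  0.07 13.88] turn 0.3
```

Emit:
arm_command --moves '[0.05, 0.07, 2, 0, 0, 0, 2, 0, 0, 0, 2, 0, 0, 0, 2, 0, 0, 0, 2, 0, 0, 0, 1.5, 0, 0, 0, 1, 0, 0, 0, 0.8, 0, 0, 0, 0.6, 0, 0, 0, 0, 0]'

```text
time: 4.08
ee_pos: [0.6435, 0.0662, 0.0128]
eef_rot: [0.707, 0.707, -0.0, -0.0]
ft_force: [-0.7, 0.1, -0.2]
width: 0.0873
grip_force: 0.0
```

Emit:
arm_command --moves '[0, 0, 0, 0, 0, 0, 0, 0, 0, 0, 0, 0, 0, 0, 0, 0, 0, 0, 0, 0, 0, 0, 0, 0, 0, 0, 0, 0, 0, 0, 0, 0]' --fingers 0

```text
time: 4.75
ee_pos: [0.6442, 0.0662, 0.014]
eef_rot: [0.707, 0.707, 0.0, 0.0]
ft_force: [1.0, -1.1, 3.2]
width: 0.0593
grip_force: 30.0
```

Emit:
arm_command --moves '[0, 0, -0.7, 0, 0, 0, -1.3, 0, 0, 0, -1.5, -5, 0, 0, -1.5, -6, 0, 0, -1.5, -6, 0, 0, -1.5, -6, 0, 0, -1.5, -6, 0, 0, -1.5, -6, 0, 0, -1, -6, 0, 0, 0, -6, 0, 0, 0, -3, 0, 0, 0, 0]'

```text
time: 5.75
ee_pos: [0.6434, 0.066, 0.134]
eef_rot: [0.341, 0.94, -0.0, -0.0]
ft_force: [0.2, -0.3, -5.4]
width: 0.0593
grip_force: 30.0
```

```bash
python3 -c "
from h import *
plan('bb',.06,140.2)"
```

```text
t 5.75 pos [0.6434 0.066  0.134 ] head 140.1 F [ 0.2 -0.3 -5.4] w 0.0593 q [ 0.53  0.66 -1.02  1.47  0.57  1.33  0.34]
shift cm now-axes [-10.76 -39.61   7.42] target-axes [-10.71 -39.63   7.4 ] turn -0.1
```

Emit:
arm_command --moves '[-0.4, -1.6, 0, 0, -0.7, -2.5, 0, 0, -0.9, -3.5, 0, 0, -0.98, -3.6, 0, 0, -0.98, -3.6, 0, 0, -0.98, -3.6, 0, 0, -0.98, -3.6, 0, 0, -0.98, -3.6, 0, 0, -0.98, -3.6, 0, 0, -0.98, -3.6, 0, 0, -0.9, -3.5, 0, 0, -0.7, -2.0, 0, 0]'

```text
time: 6.75
ee_pos: [0.4746, -0.2988, 0.1335]
eef_rot: [0.345, 0.938, -0.001, -0.001]
ft_force: [0.5, -0.2, -5.3]
width: 0.0596
grip_force: 30.0
```

Emit:
arm_command --moves '[-0.25, -0.9, 0, 0, 0, 0, 2, 0, 0, 0, 2, 0, 0, 0, 2, 0, 0, 0, 1.4, 0, 0, 0, 0, 0, 0, 0, 0, 0]'

```text
time: 7.33
ee_pos: [0.4738, -0.3022, 0.0596]
eef_rot: [0.342, 0.94, 0.0, -0.0]
ft_force: [1.1, -1.0, -5.3]
width: 0.0596
grip_force: 30.0
```

```bash
python3 -c "
from h import *
plan('bb',.018,140.2)"
```

```text
t 7.3333 pos [ 0.4738 -0.3022  0.0596] head 140.0 F [ 1.1 -1.  -5.3] w 0.0596 q [ 1.3   0.56 -1.02  1.77  0.53  1.12  0.98]
shift cm now-axes [-0.17 -0.49  4.16] target-axes [-0.17 -0.49  4.16] turn -0.2
```

Emit:
arm_command --moves '[-0.17, -0.49, 0, 0, 0, 0, 1, 0, 0, 0, 1, 0, 0, 0, 1, 0, 0, 0, 0.6, 0, 0, 0, 0.4, 0, 0, 0, 0.15, 0, 0, 0, 0, 0, 0, 0, 0, 0]'

```text
time: 8.08
ee_pos: [0.4722, -0.3076, 0.018]
eef_rot: [0.342, 0.94, 0.0, 0.0]
ft_force: [1.2, -0.9, -4.1]
width: 0.0593
grip_force: 30.0
```

```bash
python3 -c "
from h import *
plan('bb',.0175,140.2)
snap('top','p1.png',(340,190,440,290),5)"
```

```text
t 8.0833 pos [ 0.4722 -0.3076  0.018 ] head 140.0 F [ 1.2 -0.9 -4.1] w 0.0593 q [ 1.27  0.62 -0.97  1.79  0.58  1.05  0.95]
shift cm now-axes [0.06 0.04 0.05] target-axes [0.06 0.04 0.05] turn -0.2
```

View pics/p1.png

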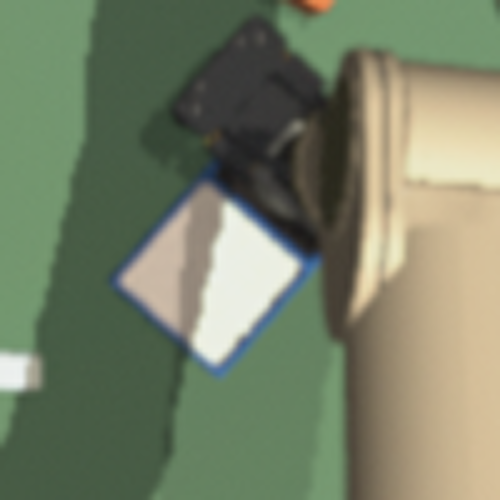

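The gripper hides the cap, but the tool sits over the black compartment and the load is starting to come off the wrist. I'll release it, with a 0.5 mm nudge down first.

Emit:
arm_command --moves '[0, 0, 0.05, 0, 0, 0, 0, 0]'

```text
time: 8.3
ee_pos: [0.4722, -0.3077, 0.0179]
eef_rot: [0.342, 0.94, -0.0, 0.0]
ft_force: [-2.4, 1.1, 0.2]
width: 0.0597
grip_force: 30.0
```

Emit:
arm_command --moves '[0, 0, 0, 0, 0, 0, 0, 0, 0, 0, 0, 0, 0, 0, 0, 0, 0, 0, 0, 0, 0, 0, 0, 0]' --fingers 100

```text
time: 8.8
ee_pos: [0.4721, -0.3078, 0.0176]
eef_rot: [0.342, 0.94, -0.0, 0.0]
ft_force: [0.7, -0.7, 0.2]
width: 0.0851
grip_force: 0.0
```

Emit:
arm_command --moves '[0, 0, -1, 0, 0, 0, -2, 0, 0, 0, -3, 0, 0, 0, -3, 6, 0, 0, -3, 6, 0, 0, -3, 6, 0, 0, -2, 6, 0, 0, 0, 6, 0, 0, 0, 6, 0, 0, 0, 6, 0, 0, 0, 4, 0, 0, 0, 4]'

```text
time: 9.8
ee_pos: [0.4721, -0.3074, 0.1884]
eef_rot: [0.708, 0.706, 0.0, 0.0]
ft_force: [-0.5, 0.2, 1.2]
width: 0.0873
grip_force: 0.0
```

```bash
python3 -c "
from h import *
plan('core',.19,90)"
```

```text
t 9.8 pos [ 0.4721 -0.3074  0.1884] head 89.8 F [-0.5  0.2  1.2] w 0.0873 q [ 1.27  0.36 -0.94  1.64  0.3   1.3   0.27]
shift cm now-axes [48.31 19.03 -0.17] target-axes [48.24 19.19 -0.16] turn -0.2
```

Emit:
arm_command --moves '[1.6, 0.6, 0, 0, 3.2, 1.27, 0, 0, 3.2, 1.27, 0, 0, 3.2, 1.27, 0, 0, 3.2, 1.27, 0, 0, 3.2, 1.27, 0, 0, 3.2, 1.27, 0, 0, 3.2, 1.27, 0, 0, 3.2, 1.27, 0, 0, 3.2, 1.27, 0, 0, 3.2, 1.27, 0, 0, 3.2, 1.27, 0, 0]'

```text
time: 10.8
ee_pos: [0.6181, 0.062, 0.1883]
eef_rot: [0.707, 0.707, 0.0, 0.0]
ft_force: [0.5, -0.1, 0.3]
width: 0.0869
grip_force: 0.0
```

Emit:
arm_command --moves '[3.2, 1.27, 0, 0, 3.2, 1.27, 0, 0, 3.2, 1.27, 0, 0, 1.9, 0.7, 0, 0, 0, 0, 2, 0, 0, 0, 2, 0, 0, 0, 1, 0, 0, 0, 0, 0]'

```text
time: 11.47
ee_pos: [0.6618, 0.1745, 0.1355]
eef_rot: [0.707, 0.707, -0.002, -0.001]
ft_force: [0.1, -0.4, -0.4]
width: 0.087
grip_force: 0.0
```

```bash
python3 -c "
from h import *
plan('core',.048,90)"
```

```text
t 11.4667 pos [0.6618 0.1745 0.1355] head 90.0 F [ 0.1 -0.4 -0.4] w 0.087 q [ 0.27  0.7  -0.92  1.35  0.55  1.36 -0.65]
shift cm now-axes [0.06 0.25 8.75] target-axes [0.05 0.22 8.75] turn -0.0
```

Emit:
arm_command --moves '[0.05, 0.2, 0, 0, 0, 0, 1.5, 0, 0, 0, 1.5, 0, 0, 0, 1.5, 0, 0, 0, 1.5, 0, 0, 0, 1.5, 0, 0, 0, 1.2, 0, 0, 0, 0, 0, 0, 0, 0, 0]'

```text
time: 12.22
ee_pos: [0.6644, 0.1757, 0.0497]
eef_rot: [0.707, 0.707, -0.001, -0.0]
ft_force: [0.3, 0.9, 1.1]
width: 0.087
grip_force: 0.0
```

Emit:
arm_command --moves '[0, 0, 0, 0, 0, 0, 0, 0, 0, 0, 0, 0, 0, 0, 0, 0, 0, 0, 0, 0, 0, 0, 0, 0, 0, 0, 0, 0, 0, 0, 0, 0, 0, 0, 0, 0]' --fingers 0

```text
time: 12.97
ee_pos: [0.6647, 0.1758, 0.0506]
eef_rot: [0.707, 0.707, -0.0, 0.0]
ft_force: [-0.3, -0.6, 1.4]
width: 0.0495
grip_force: 30.0
```

Emit:
arm_command --moves '[0, 0, -0.7, 0, 0, 0, -1.3, 0, 0, 0, -2, 0, 0, 0, -2, -5, 0, 0, -2, -6, 0, 0, -1.5, -6, 0, 0, -1, -6, 0, 0, 0, -6, 0, 0, 0, -6, 0, 0, 0, -6, 0, 0, 0, -6, 0, 0, 0, -3]'

```text
time: 13.97
ee_pos: [0.6648, 0.1755, 0.1564]
eef_rot: [0.339, 0.941, -0.0, 0.0]
ft_force: [-0.1, 0.5, -4.6]
width: 0.049
grip_force: 30.0
```

```bash
python3 -c "
from h import *
plan('bp',.058,140.2)"
```

```text
t 13.9667 pos [0.6648 0.1755 0.1564] head 140.3 F [-0.1  0.5 -4.6] w 0.049 q [ 0.34  0.75 -1.08  1.32  0.66  1.44  0.18]
shift cm now-axes [ -7.37 -49.43   9.84] target-axes [ -7.48 -49.42   9.84] turn 0.1
```

Emit:
arm_command --moves '[-0.2, -1.3, 0, 0, -0.35, -2.3, 0, 0, -0.5, -3.3, 0, 0, -0.5, -3.3, 0, 0, -0.5, -3.3, 0, 0, -0.5, -3.3, 0, 0, -0.5, -3.3, 0, 0, -0.5, -3.3, 0, 0, -0.5, -3.3, 0, 0, -0.5, -3.3, 0, 0, -0.5, -3.3, 0, 0, -0.5, -3.3, 0, 0]'

```text
time: 14.97
ee_pos: [0.471, -0.1415, 0.1562]
eef_rot: [0.342, 0.94, -0.001, 0.0]
ft_force: [0.3, -0.1, -3.9]
width: 0.0495
grip_force: 30.0
```

Emit:
arm_command --moves '[-0.5, -3.3, 0, 0, -0.5, -3.3, 0, 0, -0.5, -3.1, 0, 0, -0.4, -2, 0, 0, -0.2, -1, 0, 0, 0, 0, 0, 0, 0, 0, 0, 0]'

```text
time: 15.55
ee_pos: [0.4068, -0.2505, 0.156]
eef_rot: [0.342, 0.94, -0.0, 0.0]
ft_force: [-0.5, 0.4, -4.4]
width: 0.0493
grip_force: 30.0
```

```bash
python3 -c "
from h import *
plan('bp',.0545,140.2)
snap('top','p2.png',(340,180,440,280),5)"
```

```text
t 15.55 pos [ 0.4068 -0.2505  0.156 ] head 140.0 F [-0.5  0.4 -4.4] w 0.0493 q [ 1.7   0.34 -1.4   1.88  0.36  1.23  1.05]
shift cm now-axes [-0.03 -0.16 10.15] target-axes [-0.03 -0.17 10.15] turn -0.2
```

View pics/p2.png

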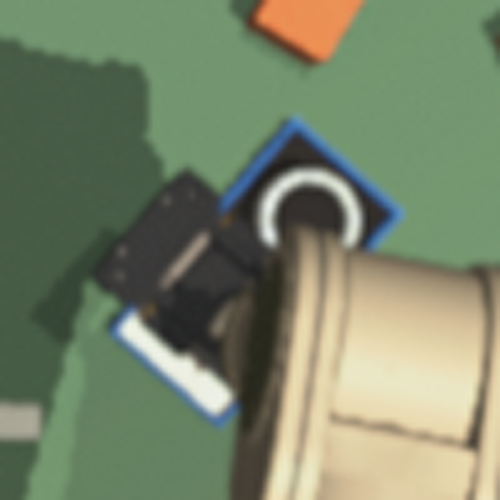

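The cap stands well inside the black compartment, at (310,218). I'll lower the core in two stages and watch joint 3, which is at -1.40 with a limit of -1.47.

Emit:
arm_command --moves '[0, -0.16, 1.5, 0, 0, 0, 1.5, 0, 0, 0, 1.5, 0, 0, 0, 1.5, 0, 0, 0, 1, 0, 0, 0, 0, 0]'

```text
time: 16.1
ee_pos: [0.4053, -0.2505, 0.0841]
eef_rot: [0.341, 0.94, 0.001, -0.001]
ft_force: [0.5, 0.2, -4.4]
width: 0.0495
grip_force: 30.0
```

```bash
python3 -c "
from h import *
plan('bp',.0545,140.2)"
```

```text
t 16.1 pos [ 0.4053 -0.2505  0.0841] head 140.1 F [ 0.5  0.2 -4.4] w 0.0495 q [ 1.58  0.44 -1.29  1.95  0.47  1.11  0.97]
shift cm now-axes [-0.16 -0.07  2.96] target-axes [-0.16 -0.07  2.96] turn -0.1
```

Emit:
arm_command --moves '[-0.15, -0.07, 1, 0, 0, 0, 1, 0, 0, 0, 0.6, 0, 0, 0, 0.3, 0, 0, 0, 0.1, 0, 0, 0, 0, 0, 0, 0, 0, 0]'

```text
time: 16.68
ee_pos: [0.4064, -0.2539, 0.0559]
eef_rot: [0.342, 0.94, -0.0, 0.0]
ft_force: [0.1, 0.4, -3.8]
width: 0.0495
grip_force: 30.0
```

Emit:
arm_command --moves '[0, 0, 0.1, 0, 0, 0, 0, 0, 0, 0, 0, 0]'

```text
time: 16.93
ee_pos: [0.4062, -0.2539, 0.0547]
eef_rot: [0.342, 0.94, -0.0, 0.0]
ft_force: [-0.3, -0.1, -3.4]
width: 0.0496
grip_force: 30.0
```

Emit:
arm_command --moves '[0, 0, 0.05, 0, 0, 0, 0, 0, 0, 0, 0, 0]'

```text
time: 17.18
ee_pos: [0.4064, -0.254, 0.0545]
eef_rot: [0.342, 0.94, -0.0, 0.0]
ft_force: [-2.9, 0.2, 5.5]
width: 0.0493
grip_force: 30.0
```

Emit:
arm_command --moves '[0, 0, 0, 0, 0, 0, 0, 0, 0, 0, 0, 0, 0, 0, 0, 0, 0, 0, 0, 0, 0, 0, 0, 0]' --fingers 100

```text
time: 17.68
ee_pos: [0.4062, -0.2537, 0.054]
eef_rot: [0.342, 0.94, 0.0, 0.0]
ft_force: [0.5, 0.3, 0.5]
width: 0.0811
grip_force: 0.0
```

Emit:
arm_command --moves '[0, 0, -1, 0, 0, 0, -1.5, 0, 0, 0, -1.5, 0, 0, 0, -1.5, 0, 0, 0, -1.5, 0, 0, 0, -1, 0, 0, 0, 0, 0]'

```text
time: 18.27
ee_pos: [0.4072, -0.2544, 0.1364]
eef_rot: [0.342, 0.94, -0.001, 0.001]
ft_force: [0.7, 0.4, 0.6]
width: 0.0872
grip_force: 0.0
```

```bash
python3 -c "
from h import *
plan('block',.135,69.5)"
```

```text
t 18.2667 pos [ 0.4072 -0.2544  0.1364] head 140.0 F [0.7 0.4 0.6] w 0.0872 q [ 1.66  0.37 -1.36  1.9   0.39  1.19  1.03]
shift cm now-axes [-14.49  22.68   0.18] target-axes [16.53 21.24  0.14] turn 70.5
```

Emit:
arm_command --moves '[-1, 1.6, 0, 0, -1.8, 2.8, 0, 0, -2, 3.1, 0, 0, -2, 3.1, 0, 0, -2, 3.1, 0, 0, -2, 3.1, 0, 0, -1.9, 3, 0, 0, -1.2, 1.9, 0, 0, -0.6, 1, 0, 0]'

```text
time: 19.02
ee_pos: [0.6652, -0.1705, 0.1327]
eef_rot: [0.341, 0.94, 0.001, -0.001]
ft_force: [0.1, 0.2, -0.6]
width: 0.0868
grip_force: 0.0
```

Emit:
arm_command --moves '[0, 0, 0, 7, 0, 0, 0, 7, 0, 0, 0, 7, 0, 0, 0, 7, 0, 0, 0, 7, 0, 0, 0, 7, 0, 0, 0, 7, 0, 0, 0, 7, 0, 0, 0, 7, 0, 0, 0, 7.1, 0, 0, 0, 0]'

```text
time: 19.93
ee_pos: [0.6629, -0.1731, 0.1335]
eef_rot: [0.821, 0.57, -0.0, -0.0]
ft_force: [-0.5, 0.0, 0.1]
width: 0.0872
grip_force: 0.0
```

```bash
python3 -c "
from h import *
plan('block',.013,69.5)"
```

```text
t 19.9333 pos [ 0.6629 -0.1731  0.1335] head 69.6 F [-0.5  0.   0.1] w 0.0872 q [ 0.74  0.66 -0.84  1.36  0.49  1.33 -0.46]
shift cm now-axes [-0.03  0.14 12.05] target-axes [-0.04  0.13 12.05] turn 0.1
```

Emit:
arm_command --moves '[0, 0.1, 2, 0, 0, 0, 2, 0, 0, 0, 2, 0, 0, 0, 2, 0, 0, 0, 1.5, 0, 0, 0, 1, 0, 0, 0, 0.9, 0, 0, 0, 0.6, 0, 0, 0, 0, 0, 0, 0, 0, 0]'

```text
time: 20.77
ee_pos: [0.6644, -0.1735, 0.0145]
eef_rot: [0.82, 0.573, 0.0, 0.0]
ft_force: [0.2, 0.4, 0.4]
width: 0.0868
grip_force: 0.0
```

Emit:
arm_command --moves '[0, 0, 0, 0, 0, 0, 0, 0, 0, 0, 0, 0, 0, 0, 0, 0, 0, 0, 0, 0, 0, 0, 0, 0, 0, 0, 0, 0, 0, 0, 0, 0]' --fingers 0

```text
time: 21.43
ee_pos: [0.6643, -0.1735, 0.0143]
eef_rot: [0.82, 0.573, 0.0, 0.0]
ft_force: [1.5, -0.5, 2.9]
width: 0.0556
grip_force: 29.9
```

Emit:
arm_command --moves '[0, 0, -0.7, 0, 0, 0, -1.3, 0, 0, 0, -2, 0, 0, 0, -2, 0, 0, 0, -2, -4, 0, 0, -2, -6, 0, 0, -1.5, -6, 0, 0, -1, -6, 0, 0, 0, -4.7, 0, 0, 0, 0]'

```text
time: 22.27
ee_pos: [0.6643, -0.1735, 0.1407]
eef_rot: [0.664, 0.748, 0.0, 0.001]
ft_force: [-0.3, 0.0, -3.6]
width: 0.0557
grip_force: 29.9
```

```bash
python3 -c "
from h import *
plan('yb',.06,96.2)"
```

```text
t 22.2667 pos [ 0.6643 -0.1735  0.1407] head 96.8 F [-0.3  0.  -3.6] w 0.0557 q [ 0.78  0.69 -0.93  1.34  0.55  1.37 -0.02]
shift cm now-axes [ 56.24 -16.14   8.02] target-axes [ 56.06 -16.73   8.07] turn 0.6
```

Emit:
arm_command --moves '[0, 0, 0, 0.6, 1.5, -0.45, 0, 0, 2.5, -0.75, 0, 0, 3.3, -0.98, 0, 0, 3.3, -0.98, 0, 0, 3.3, -0.98, 0, 0, 3.3, -0.98, 0, 0, 3.3, -0.98, 0, 0, 3.3, -0.98, 0, 0, 3.3, -0.98, 0, 0, 3.3, -0.98, 0, 0, 3.3, -0.98, 0, 0]'

```text
time: 23.27
ee_pos: [0.528, 0.1524, 0.139]
eef_rot: [0.671, 0.742, -0.0, 0.0]
ft_force: [0.5, 0.8, -2.6]
width: 0.0557
grip_force: 29.9
```

Emit:
arm_command --moves '[3.3, -0.98, 0, 0, 3.3, -0.98, 0, 0, 3.3, -0.98, 0, 0, 3.3, -0.98, 0, 0, 3.3, -0.98, 0, 0, 3, -0.9, 0, 0, 2, -0.6, 0, 0, 1, -0.4, 0, 0, 0, 0, 0, 0]'

```text
time: 24.02
ee_pos: [0.4359, 0.3703, 0.1391]
eef_rot: [0.669, 0.744, -0.0, -0.001]
ft_force: [-0.2, -0.4, -3.0]
width: 0.056
grip_force: 29.9
```

```bash
python3 -c "
from h import *
plan('yb',.0185,96.2)
snap('scene','p3.png',(400,100,560,200),5)"
```

```text
t 24.0167 pos [0.4359 0.3703 0.1391] head 96.1 F [-0.2 -0.4 -3. ] w 0.056 q [ 0.07  0.51 -1.1   1.67  0.47  1.26 -1.01]
shift cm now-axes [-0.48  0.11 12.06] target-axes [-0.47  0.1  12.06] turn -0.1
```

View pics/p3.png

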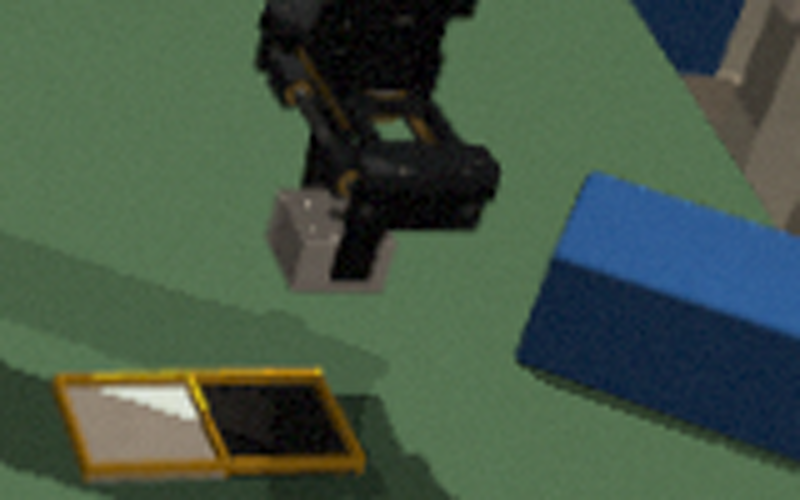

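The block hangs level at (325,240), above the yellow tray's black compartment at (275,420). The blue box is well clear. Lowering.

Emit:
arm_command --moves '[-0.47, 0.1, 0, 0, 0, 0, 2, 0, 0, 0, 2, 0, 0, 0, 2, 0, 0, 0, 2, 0, 0, 0, 1.5, 0, 0, 0, 1, 0, 0, 0, 0.7, 0, 0, 0, 0.5, 0, 0, 0, 0.2, 0, 0, 0, 0, 0, 0, 0, 0, 0]'

```text
time: 25.07
ee_pos: [0.4399, 0.3637, 0.0207]
eef_rot: [0.669, 0.743, 0.0, 0.0]
ft_force: [-0.7, -0.1, -3.3]
width: 0.0563
grip_force: 29.9
```

```bash
python3 -c "
from h import *
plan('yb',.0185,96.2)"
```

```text
t 25.0667 pos [0.4399 0.3637 0.0207] head 96.0 F [-0.7 -0.1 -3.3] w 0.0563 q [ 0.01  0.64 -0.99  1.77  0.6   1.07 -1.09]
shift cm now-axes [ 0.23 -0.23  0.22] target-axes [ 0.23 -0.23  0.22] turn -0.2
```

Emit:
arm_command --moves '[0.2, -0.2, 0, 0, 0, 0, 0.15, 0, 0, 0, 0, 0, 0, 0, 0, 0]'

```text
time: 25.4
ee_pos: [0.4374, 0.3652, 0.0186]
eef_rot: [0.669, 0.743, 0.0, 0.0]
ft_force: [1.0, 0.5, -3.6]
width: 0.0557
grip_force: 29.9
```

Emit:
arm_command --moves '[0, 0, 0.07, 0, 0, 0, 0, 0, 0, 0, 0, 0]'

```text
time: 25.65
ee_pos: [0.4375, 0.3652, 0.0182]
eef_rot: [0.669, 0.743, 0.0, 0.0]
ft_force: [-1.6, -1.5, 5.0]
width: 0.0559
grip_force: 29.9
```

Contact. I'll release and go to the brick.

Emit:
arm_command --moves '[0, 0, 0, 0, 0, 0, 0, 0, 0, 0, 0, 0, 0, 0, 0, 0, 0, 0, 0, 0, 0, 0, 0, 0]' --fingers 100

```text
time: 26.15
ee_pos: [0.4374, 0.3651, 0.0178]
eef_rot: [0.669, 0.743, 0.0, 0.0]
ft_force: [-0.9, -0.4, -0.2]
width: 0.0839
grip_force: 0.0
```

Emit:
arm_command --moves '[0, 0, -1, 0, 0, 0, -2, 0, 0, 0, -2, 0, 0, 0, -2, 0, 0, 0, -2, 0, 0, 0, -2, -5, 0, 0, -1, -5, 0, 0, 0, -0.4, 0, 0, 0, 0]'

```text
time: 26.9
ee_pos: [0.4375, 0.3652, 0.1382]
eef_rot: [0.6, 0.8, 0.0, 0.0]
ft_force: [-0.4, 0.2, -0.7]
width: 0.0867
grip_force: 0.0
```

```bash
python3 -c "
from h import *
plan('brick',.135,106.5)"
```

```text
t 26.9 pos [0.4375 0.3652 0.1382] head 106.3 F [-0.4  0.2 -0.7] w 0.0867 q [ 0.11  0.52 -1.13  1.67  0.49  1.27 -0.84]
shift cm now-axes [-47.8   10.05   0.32] target-axes [-47.84   9.86   0.32] turn -0.2
```

Emit:
arm_command --moves '[-2, 0.42, 0, 0, -3.3, 0.7, 0, 0, -3.3, 0.7, 0, 0, -3.3, 0.7, 0, 0, -3.3, 0.7, 0, 0, -3.3, 0.7, 0, 0, -3.3, 0.7, 0, 0, -3.3, 0.7, 0, 0, -3.3, 0.7, 0, 0, -3.3, 0.7, 0, 0, -3.3, 0.7, 0, 0, -3.3, 0.7, 0, 0]'

```text
time: 27.9
ee_pos: [0.6234, 0.0188, 0.1366]
eef_rot: [0.6, 0.8, -0.001, -0.001]
ft_force: [0.7, -0.0, 0.0]
width: 0.087
grip_force: 0.0
```

Emit:
arm_command --moves '[-3.3, 0.7, 0, 0, -3.3, 0.7, 0, 0, -2, 0.35, 0, 0, -0.9, 0.15, 0, 0, 0, 0, 1.5, 0, 0, 0, 1.5, 0, 0, 0, 0, 0, 0, 0, 0, 0]'

```text
time: 28.57
ee_pos: [0.667, -0.0632, 0.1062]
eef_rot: [0.598, 0.801, -0.001, -0.001]
ft_force: [0.3, 0.4, -0.2]
width: 0.0869
grip_force: 0.0
```

```bash
python3 -c "
from h import *
plan('brick',.014,106.5)"
```

```text
t 28.5667 pos [ 0.667  -0.0632  0.1062] head 106.5 F [ 0.3  0.4 -0.2] w 0.0869 q [ 0.67  0.72 -0.98  1.42  0.6   1.32 -0.05]
shift cm now-axes [-0.26  0.06  9.22] target-axes [-0.25  0.03  9.22] turn 0.0
```

Emit:
arm_command --moves '[-0.25, 0.05, 0, 0, 0, 0, 2, 0, 0, 0, 2, 0, 0, 0, 2, 0, 0, 0, 1.2, 0, 0, 0, 1, 0, 0, 0, 0.7, 0, 0, 0, 0.3, 0, 0, 0, 0, 0, 0, 0, 0, 0]'

```text
time: 29.4
ee_pos: [0.6701, -0.0673, 0.0166]
eef_rot: [0.599, 0.801, 0.0, 0.0]
ft_force: [0.5, -0.5, -0.1]
width: 0.0873
grip_force: 0.0
```

Emit:
arm_command --moves '[0, 0, 0, 0, 0, 0, 0, 0, 0, 0, 0, 0, 0, 0, 0, 0, 0, 0, 0, 0, 0, 0, 0, 0, 0, 0, 0, 0, 0, 0, 0, 0, 0, 0, 0, 0]' --fingers 0

```text
time: 30.15
ee_pos: [0.6697, -0.0674, 0.0159]
eef_rot: [0.599, 0.801, -0.0, 0.0]
ft_force: [0.4, 1.1, 0.3]
width: 0.0497
grip_force: 29.9
```

Emit:
arm_command --moves '[0, 0, -0.7, 0, 0, 0, -1.3, 0, 0, 0, -2, 0, 0, 0, -2, 0, 0, 0, -2, 2, 0, 0, -2, 4, 0, 0, -1.5, 4, 0, 0, -1, 0.3, 0, 0, 0, 0, 0, 0, 0, 0]'

```text
time: 30.98
ee_pos: [0.6697, -0.0674, 0.1411]
eef_rot: [0.668, 0.744, -0.0, 0.0]
ft_force: [-0.0, 0.1, -2.4]
width: 0.0495
grip_force: 29.9
```

```bash
python3 -c "
from h import *
plan('yp',.06,96.2)"
```

```text
t 30.9833 pos [ 0.6697 -0.0674  0.1411] head 96.2 F [-0.   0.1 -2.4] w 0.0495 q [ 0.66  0.68 -0.96  1.38  0.56  1.36 -0.2 ]
shift cm now-axes [ 36.99 -18.41   8.08] target-axes [ 36.98 -18.42   8.11] turn 0.0
```

Emit:
arm_command --moves '[1.5, -0.75, 0, 0, 2.5, -1.25, 0, 0, 3, -1.5, 0, 0, 3, -1.5, 0, 0, 3, -1.5, 0, 0, 3, -1.5, 0, 0, 3, -1.5, 0, 0, 3, -1.5, 0, 0, 3, -1.5, 0, 0, 3, -1.5, 0, 0, 3, -1.5, 0, 0, 2.5, -1.2, 0, 0]'

```text
time: 31.98
ee_pos: [0.4657, 0.2494, 0.1399]
eef_rot: [0.667, 0.745, -0.001, -0.0]
ft_force: [0.4, 0.7, -2.3]
width: 0.0498
grip_force: 29.9
```

Emit:
arm_command --moves '[2, -1, 0, 0, 1.5, -0.75, 0, 0, 0, 0, 2, 0, 0, 0, 2, 0, 0, 0, 2, 0, 0, 0, 2, 0, 0, 0, 0, 0, 0, 0, 0, 0]'

```text
time: 32.65
ee_pos: [0.4457, 0.2805, 0.0598]
eef_rot: [0.668, 0.744, -0.001, -0.001]
ft_force: [-0.1, -0.1, -1.9]
width: 0.0499
grip_force: 29.9
```

```bash
python3 -c "
from h import *
plan('yp',.0202,96.2)"
```

```text
t 32.65 pos [0.4457 0.2805 0.0598] head 96.2 F [-0.1 -0.1 -1.9] w 0.0499 q [ 0.25  0.51 -1.08  1.85  0.51  1.09 -0.92]
shift cm now-axes [-0.02  0.1   3.96] target-axes [-0.02  0.08  3.96] turn -0.0
```

Emit:
arm_command --moves '[0, 0, 1, 0, 0, 0, 1, 0, 0, 0, 1, 0, 0, 0, 0.5, 0, 0, 0, 0.3, 0, 0, 0, 0.1, 0, 0, 0, 0, 0, 0, 0, 0, 0]'

```text
time: 33.32
ee_pos: [0.4471, 0.2811, 0.0221]
eef_rot: [0.668, 0.744, 0.0, 0.0]
ft_force: [0.9, -0.4, -2.0]
width: 0.0493
grip_force: 29.9
```

```bash
python3 -c "
from h import *
plan('yp',.0202,96.2)"
```

```text
t 33.3167 pos [0.4471 0.2811 0.0221] head 96.1 F [ 0.9 -0.4 -2. ] w 0.0493 q [ 0.21  0.56 -1.03  1.88  0.56  1.03 -0.96]
shift cm now-axes [-0.07 -0.05  0.19] target-axes [-0.07 -0.05  0.19] turn -0.1
```

Emit:
arm_command --moves '[0, 0, 0.15, 0, 0, 0, 0, 0, 0, 0, 0, 0]'

```text
time: 33.57
ee_pos: [0.447, 0.2809, 0.0204]
eef_rot: [0.669, 0.744, 0.0, 0.0]
ft_force: [0.4, 0.4, -2.6]
width: 0.0498
grip_force: 29.9
```

Emit:
arm_command --moves '[0, 0, 0.06, 0, 0, 0, 0, 0, 0, 0, 0, 0]'

```text
time: 33.82
ee_pos: [0.447, 0.2809, 0.0198]
eef_rot: [0.669, 0.744, 0.0, 0.0]
ft_force: [0.4, 0.2, -1.4]
width: 0.0497
grip_force: 29.9
```

Nearly seated. I'll release, lift and move away.

Emit:
arm_command --moves '[0, 0, 0.03, 0, 0, 0, 0, 0, 0, 0, 0, 0, 0, 0, 0, 0, 0, 0, 0, 0, 0, 0, 0, 0, 0, 0, 0, 0]' --fingers 100

```text
time: 34.4
ee_pos: [0.4469, 0.2809, 0.0194]
eef_rot: [0.669, 0.744, -0.0, 0.0]
ft_force: [-0.5, 0.2, -0.2]
width: 0.0841
grip_force: 0.0
```

Emit:
arm_command --moves '[0, 0, -1, 0, 0, 0, -2, 0, 0, 0, -2, 0, 0, 0, -2, 0, 0, 0, -2, 0, 0, 0, -2, 0, 0, 0, -2, 0, 0, 0, 0, 0]'

```text
time: 35.07
ee_pos: [0.448, 0.2824, 0.1536]
eef_rot: [0.668, 0.744, 0.002, 0.001]
ft_force: [0.5, -0.8, -0.1]
width: 0.087
grip_force: 0.0
```

Emit:
arm_command --moves '[-2, 2, 0, 0, -2, 2, 0, 0, -2, 2.5, 0, 0, -2.5, 2.5, 0, 0, -2.5, 2.5, 0, 0, -2.5, 2.5, 0, 0, -2.5, 2.5, 0, 0, -2, 2.5, 0, 0, -2, 2, 0, 0, -1, 1, 0, 0, 0, 0, 0, 0, 0, 0, 0, 0]'

```text
time: 36.07
ee_pos: [0.6879, 0.0953, 0.149]
eef_rot: [0.669, 0.743, -0.0, -0.001]
ft_force: [-0.4, 0.3, -0.3]
width: 0.0872
grip_force: 0.0
```

```bash
python3 -c "
from h import *
plan('yp',.2,96.2)
snap('top','f1.png',(150,130,470,290),2.5);snap('scene','f2.png',(190,120,510,280),2.5)"
```

```text
t 36.0667 pos [0.6879 0.0953 0.149 ] head 96.0 F [-0.4  0.3 -0.3] w 0.0872 q [ 0.4   0.72 -0.96  1.31  0.58  1.4  -0.43]
shift cm now-axes [ 20.95 -22.05  -5.06] target-axes [ 21.   -21.99  -5.1 ] turn -0.2
```

View pics/f1.png

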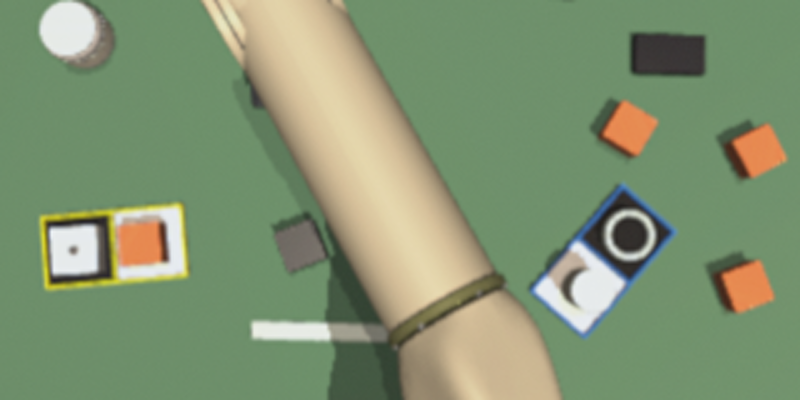

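View pics/f2.png

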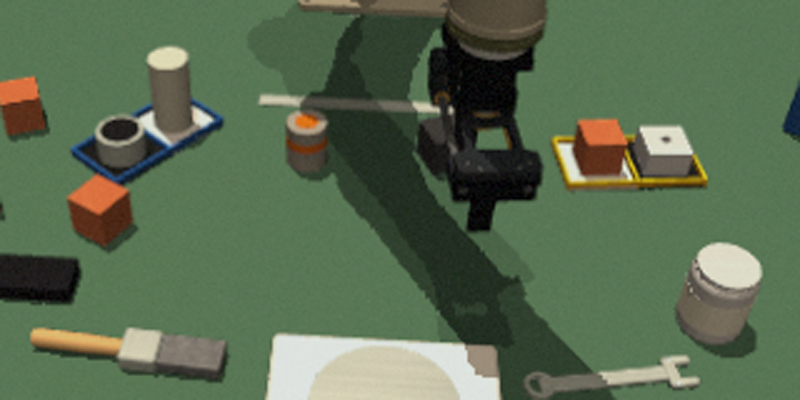

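All four stand in their compartments, but in the top view the brick at (141,243) looks off toward the divider. I'll measure each in its tray frame.

```bash
python3 - <<'E'
from h import *
F=lambda p:(np.array(p)+.5)/2.5-.5+[150,130]
G=lambda p:(np.array(p)+.5)/2.5-.5+[190,120]
def tr(w,c,a):
    a=np.radians(a);d=w[:2]-c;print(np.round([d@[np.cos(a),np.sin(a)],d@[-np.sin(a),np.cos(a)]],4))
Y=(np.array([.442,.323]),-83.8);B=(np.array([.439,-.2795]),140.2)
for n,p,g,z,t in(('brick',(141,243),(600,134),.054,Y),('block',(73,250),(666,140),.04,Y),('cap',(630,236),(123,130),.04,B),('core',(595,288),(168,58),.104,B)):
    print(n);tr(px2w('top',F([p]),z)[0],*t);tr(px2w('scene',G([g]),z)[0],*t)
im=r.camera('top')[200:250,165:235].astype(int)
m=((im[...,0]>180)&(im[...,2]<120)&(im[...,1]<170)&(im[...,0]-im[...,1]>60)).astype(np.uint8)
k=cv2.connectedComponentsWithStats(m);i=1+k[2][1:,4].argmax();print(k[2][i],k[3][i]+[165,200]);tr(px2w('top',[k[3][i]+[165,200]],.054)[0],*Y)
E
```

```text
brick
[ 0.0438 -0.0006]
[0.0458 0.0081]
block
[-0.0424 -0.0019]
[-0.0418  0.0044]
cap
[-0.0409  0.0021]
[-0.0428 -0.0062]
core
[0.0394 0.0018]
[ 0.0393 -0.0023]
[ 33  19  16  17 249] [205.44176707 227.12048193]
[ 0.0417 -0.0011]
```

All four are within about 8 mm of their compartment centres, so the offset was parallax. Handing in.

```bash
python3 -c "
from h import *
print(r.close_job())"
```

```text
the job is handed in; nothing more can be done
None
```

I handed the job in at about 36 s of the 106 s allowed, with all four items in their own compartments, upright and released, each about 8 mm or less from centre by camera; I never touched the short core or mortar cube, and the verdict was not reported back.

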